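# Send a stuck tray home and reset the tripped breaker

## Task

The tray of connector blocks has stopped short of the marking station and its breaker has tripped. Push the tray along the rollers until it is fully home against the end buffers and the spring dog has come up behind it; then, with the tip of the screwdriver, press the sunken reset button of the starter box until it stays in, feeling for the click and never forcing it (10 N is plenty), and lay the screwdriver down on the bench. Keep the blocks in the tray and leave the other things on the bench where they are.

Things in the scene. Friction and masses are not known exactly. Their poses are not given: they have to be found in the camera images.
- station: Fixed grey roller track, 400 x 118 mm. Origin on the bench under its middle; local +x runs from the open near end to the bay. Free rollers, tops 36 mm high; rails 108 mm apart inside, 57 mm high. At the far end two rubber buffers (faces at local x = 167 mm); over the bay, at x = 112 to 158 mm, a bridge with a marking head, 244 mm high, lowest point over the track 103 mm high.
- tray: Open black steel tray, 103 x 203 x 42 mm, 0.3 to 0.6 kg, lengthwise on the rollers (local y along the track). Origin under its centre; end walls 100 mm from it along local y, rim 42 mm above it. Two connector blocks stand loose in it. Home when its far end touches the buffers: origin at local x = 67 mm of the station.
- dog (a joint): Spring stop dog, a 36 mm wide steel wedge between two rollers on the track's centre line, upright face at local x = -35.5 mm of the station. In m: 0 = held down level with the roller tops (the tray is over it); springs up to 0.006 behind the tray's near end when the tray is home.
- station_home (a point): Point on the track's centre line at roller-top height where the tray's origin is when the tray is home.
- starter: Fixed grey box, 150 x 150 x 150 mm; origin on the bench under its centre, front towards local -x. The front leans back 20 degrees. In its middle a black bushing stands 4 mm proud, 37 mm dia; its bore, 20 mm dia, runs square to the front, along local (0.940, 0, -0.342), with the button inside. 48 mm left and right of it a lamp and a switch stand up to 19 mm proud.
- bore_mouth (a point): Centre of the outer end of the bore (level with the bushing's lip), 93 mm above the bench, local (-45.3, 0, 93.4) mm of the starter box.
- bore_inner (a point): Point on the axis of the bore, 40 mm in from bore_mouth: the line from bore_mouth to it is the way to push.
- reset (a joint): Travel along the bore, in m, of the breaker's reset button, a flat white cap of 17 mm dia deep in the bore. How deep differs from start to start: 16 to 36 mm below bore_mouth when out. 0 = out (tripped). Its catch gives way with a click at about 5 N; pushed past 0.0075 it stays in at about 0.007 when let go; 0.009 = bottom stop.
- screwdriver: Slotted screwdriver, 212 mm, 0.11 kg, lying on the bench. Origin on the bench under its middle; local -y towards the tip. Handle y = +10 to +105 mm, 31 mm wide, 33 high, axis 17 mm up; shaft 10 mm thick to y = -94; then a blade 8 mm wide, 3 thick, its end at local (0, -106, 3.5) mm. As it lies the shaft slopes about 5 degrees down to the tip.
- block_a: Black connector block with five white terminals, 50 x 55 x 45 mm, standing loose in the tray; origin under its centre.
- block_b: A second block of the same kind in the tray.
- pliers: Bystander: pliers, 180 mm long, 12 mm high, lying fast on the bench.
- oil_can: Bystander: copper oil can, 90 mm wide, 160 mm high; stands fast.
- bottle: Bystander: brown bottle, 72 mm dia, 275 mm high; stands fast.
- fuse: Bystander: white porcelain screw fuse, 25 mm dia, 49 mm high, standing.
- bracket: Bystander: rusty angle bracket, 30 x 50 x 50 mm; stands fast.
- capacitor: Bystander: grey round capacitor, 35 mm dia, 73 mm high, standing.
Things that resemble listed ones, but are neither listed nor needed, are in the scene too. There is more than one size of the tray; the one meant has the size given above.

How it is judged:
By the outcome, as a careful person would: the job done as asked, in the order asked, and still so for the second after the job is handed in, with the robot touching nothing.
It also fails if it takes over 64 s, if anything falls off the work surface, if the arm or the gripper's body presses on something with over 40 N, if the wrist force passes 120 N, or if a joint passes its speed limit or range.

## Robot

A 6-joint arm with a two-finger parallel gripper is mounted at the origin on a cart in front of the work surface, level with it; the furniture and walls round the work are solid. World frame = base frame: x ahead of the robot, y to its left, z up, the work surface at z = 0. Lengths are in m, angles in degrees, forces in N, time in s.
With the tool pointing down it reaches from about 0.375 to 0.9 m from the base axis. Payload 3.1 kg.
Tool frame: the origin (TCP) lies on the centre line of the jaws, within the pads' length; the fingertips stand 8 mm ahead of it and the grasp point (between the pads) lies 11 mm behind it (bot.tip_extent is the distance from the TCP to the fingertips, in m); z points along the fingers, y is the line along which they close (so a half turn about z gives the same grasp; the last joint's range is limited). The gripper opens to 87 mm and grips with 3 to 60 N. Pads are 19 mm wide; open, the fingers measure 117 mm over their backs; the gripper's body (75 mm by 190 mm) begins 51 mm behind the grasp point.
Start: joints at [58.47, 30.224, 82.088, -0, 67.689, -10.227], TCP at [0.227, 0.582, 0.231] pointing down, gripper open.
Joint ranges: [-176.69, 176.69], [-43.24, 126.21], [12.49, 139.97], [-82, 262], [0, 151.66], [-163.58, 163.58]. Speed limits (degrees/s): [159.86, 159.86, 180, 180, 180, 180].

## Interface

Orientations are given as a 3x3 rotation matrix whose columns are the frame's x, y, z axes.
In Python, from rig import bot, vision, workorder gives the robot as it stands.
- The arm moves only by the shell command python3 -m handwheel 'ROWS'. ROWS is JSON, a list of rows, each an object with "delta_rot": the turn, a rotation vector about the tool's x, y, z in rad, a list of three; "xyz": the shift along the tool's x, y, z in mm, a list of three; "hand": the closure, from -1 (fully open) to 1 (shut). A call has exactly 5 rows; each row is the pose to reach, as a shift and turn from the pose commanded when the call began, along the tool's axes at that moment; what a row does not reach only later rows make up. A row lasts 1/8 s, in which the tool goes at most 62.5 mm and 10.7 degrees, less where a joint would pass 70% of its speed; a pose out of reach is approached as far as the arm can. A call with a gripper value outside its range is refused whole. The fingers move at their own pace and stop on an object; the grip force is fixed at half the most. Time passes only in rows, so rows that repeat a pose let the fingers close, or fill a call up. It gives the time, the measured TCP pose, the force, the opening and the grip force at its end, in the units of the state.
- bot.read_state(): the state, without advancing time (a new reading comes with each control period).
- vision.capture(name): name is "scene" or "top" or "wrist"; returns the picture (400x640x3 uint8, red, green, blue); there is no depth.
- vision.camera_model(name): a dict with "camera_matrix" (3x3 intrinsics, pixels), "camera_from_world" (4x4, takes a point from world to camera coordinates). Camera axes: x right, y up, looking along -z (the intrinsics and any distortion apply to the point x, -y, -z); pixel columns grow to the right and rows downward; lengths in m; the calibration is good to about 2 mm. A picture is of the moment at which its call begins: read the wrist's pose just before it. camera_model takes no time and is no camera call; for the wrist camera it gives the pose at the moment of the call.
- workorder.hand_in(): hands the job in; it is judged then, once.
The state is a dict: "time_s": time; "joint_positions": joint angles; "qvel": joint speeds; "tau": joint torques, N m; "position": TCP position; "tcp_rot": TCP orientation; "force": force on the tool from outside, world axes, zero at the start; "moment": the same for the moment, N m; "opening": opening from 0.0 (shut) to 1.0 (fully open); "grasp_force": force on a finger pad.
Only numpy, scipy, OpenCV 4.12 (cv2) and the standard library are available. Lean on these libraries where they do the work, as an engineer would, in place of code of your own. Each camera call takes 0.05 s, during which the arm holds its last target. There are 200 camera calls.

## Working session

There is one attempt and no reset: what is moved stays moved. The work goes in short steps, Python scripts to look and compute and a shell command to move; the robot and the scene stay as the last step left them, time stands still between calls to the robot, and variables do not carry over. Pictures are saved under pics/ and viewed, at most 10 in all, crops included, and the job is handed in when it is done.

```bash
ls; mkdir -p pics; cat > h.py <<'E'
import numpy as np, cv2, json
from rig import bot, vision, workorder
def cap(name,fn,crop=None,scale=1):
    cm=vision.camera_model(name); im=vision.capture(name)
    np.savez('pics/'+fn+'.npz',K=cm['camera_matrix'],T=cm['camera_from_world'],im=im)
    show(fn,crop,scale,fn)
def show(src,crop=None,scale=1,out=None):
    im=np.load('pics/'+src+'.npz')['im']
    if crop: x0,y0,x1,y1=crop; im=im[y0:y1,x0:x1]
    im=cv2.resize(im,None,fx=scale,fy=scale,interpolation=cv2.INTER_CUBIC)
    cv2.imwrite('pics/'+out+'.png',im[...,::-1])
def px2w(src,u,v,z):
    d=np.load('pics/'+src+'.npz');K,T=d['K'],d['T']
    r=np.linalg.inv(K)@[u,v,1]; r=np.array([r[0],-r[1],-r[2]])
    R=T[:3,:3];c=-R.T@T[:3,3]; w=R.T@r
    return c+w*(z-c[2])/w[2]
def w2px(src,P):
    d=np.load('pics/'+src+'.npz');K,T=d['K'],d['T']
    p=T[:3,:3]@np.asarray(P)+T[:3,3]; p=K@[p[0],-p[1],-p[2]]
    return p[:2]/p[2]
E
python3 - <<'E'
from h import *
for n in('scene','top'): cap(n,n+'0')
a=np.load('pics/scene0.npz')['im'];b=np.load('pics/top0.npz')['im']
cv2.imwrite('pics/both.png',np.vstack([a,b])[...,::-1][:, :])
print(vision.camera_model('top'));print(bot.read_state())
E
```

```text
pics
{'camera_matrix': array([[425.93888014,   0.        , 315.87389823],
       [  0.        , 425.93888014, 195.77055813],
       [  0.        ,   0.        ,   1.        ]]), 'camera_from_world': array([[ 0.00411942, -0.99995891, -0.00807507, -0.08748244],
       [ 0.99621025,  0.00340213,  0.0869112 , -0.60381911],
       [-0.08688015, -0.00840249,  0.99618333, -1.43711348],
       [ 0.        ,  0.        ,  0.        ,  1.        ]])}
{'time_s': 0.1, 'joint_positions': array([ 5.84703878e+01,  3.02737500e+01,  8.21504780e+01,  1.07436020e-03,
        6.76877695e+01, -1.02271464e+01]), 'qvel': array([ 0.18934102, -0.08671486, -0.21858316,  0.07913334, -0.04270149,
       -0.0125476 ]), 'tau': array([-3.60052099e-04, -4.40982378e+01, -1.77147746e+01,  6.34287670e-02,
        5.34261460e-02, -4.73513376e-05]), 'position': array([0.22667895, 0.58174931, 0.22966032]), 'tcp_rot': array([[-9.31672813e-01,  3.63296978e-01, -1.03698803e-03],
       [ 3.63298276e-01,  9.31671410e-01, -1.65707667e-03],
       [ 3.64121151e-04, -1.92058925e-03, -9.99998089e-01]]), 'force': array([-0.02299402, -0.25578292, -0.42793394]), 'moment': array([-0.00837601,  0.00822485,  0.01190396]), 'grasp_force': 0.0, 'opening': 1.0025822992028386}
```

View pics/top0.png

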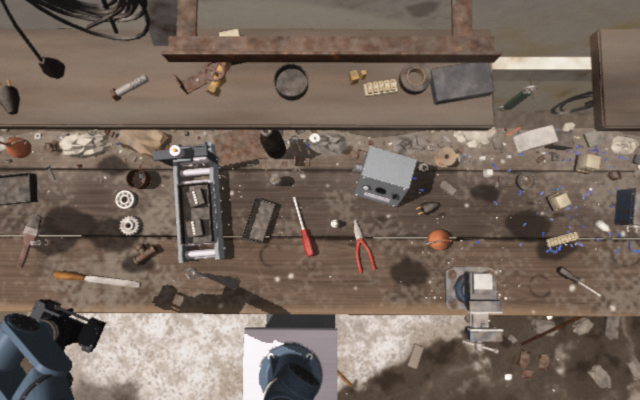

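View pics/scene0.png

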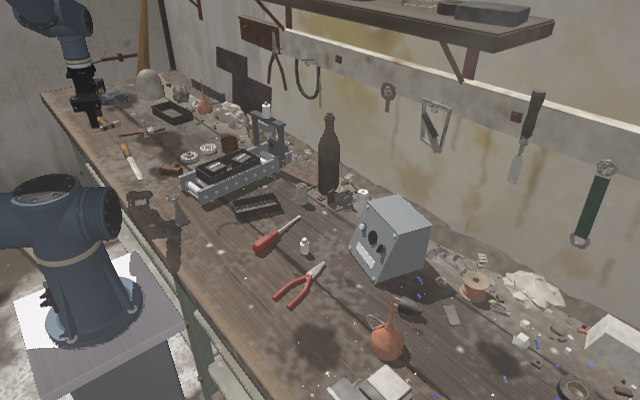

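The top view shows the track and loaded tray at (197,205), the red screwdriver from (310,255) to its tip at (294,197), and the starter box at (387,177). The scene view agrees.

- **Tray candidates:** (197,205) on the rollers with blocks, (260,220) on the bench and (15,190) at far left. The one on the rollers fits.
- **Screwdriver candidates:** red (303,225), about 60 px or 0.21 m; dark (577,280), about 0.17 m; green on the shelf (517,97). The red one fits by its length.

I'll confirm with an enlarged crop.

```bash
python3 - <<'E'
from h import *
show('top0',(160,130,420,275),3,'top_crop')
E
```

```text
(no output)
```

View pics/top_crop.png

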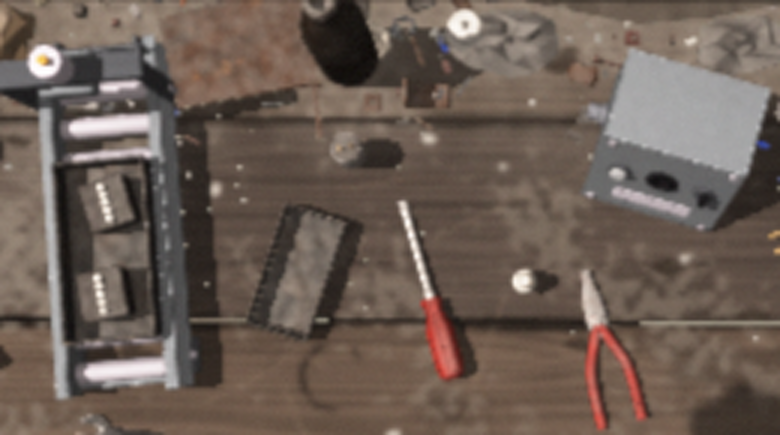

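The crop confirms it. In crop px, the tray is at (58..157, 160..345) between the rails, the screwdriver tip is at (402,203) with its handle end at (448,378), and the bore is at (662,181) with the lamp at (618,173) and the switch at (707,198).

```bash
python3 - <<'E'
from h import *
np.set_printoptions(precision=4,suppress=True)
def p(u,v,z,n): print(n,px2w('top0',160+u/3-.33,130+v/3-.33,z))
for a in [(50,392,.057,'rail near left'),(192,383,.057,'rail near right'),(40,110,.057,'rail far left'),(172,90,.057,'rail far right'),
 (56,165,.078,'tray FL'),(150,157,.078,'tray FR'),(64,347,.078,'tray NL'),(160,338,.078,'tray NR'),
 (402,203,.004,'sd tip'),(448,378,.017,'sd end'),(432,300,.017,'handle front'),(662,181,.093,'bore'),(618,173,.095,'lamp'),(707,198,.095,'switch'),
 (631,48,.150,'box BL'),(770,92,.150,'box BR'),(736,178,.150,'box FR'),(606,133,.150,'box FL'),(585,193,0,'box botFL'),(712,229,0,'box bot FR')]: p(*a)
cm=vision.camera_model('wrist');s=bot.read_state();R=s['tcp_rot'];T=cm['camera_from_world']
print('cam in tool',R.T@(-T[:3,:3].T@T[:3,3]-s['position']),R.T@T[:3,:3].T,cm['camera_matrix'])
E
python3 -m handwheel --help | head -20
```

```text
rail near left [0.3843 0.3778 0.057 ]
rail near right [0.3949 0.2203 0.057 ]
rail far left [0.7    0.3995 0.057 ]
rail far right [0.7232 0.2505 0.057 ]
tray FL [0.6351 0.3723 0.078 ]
tray FR [0.6444 0.268  0.078 ]
tray NL [0.4345 0.357  0.078 ]
tray NR [0.4448 0.2519 0.078 ]
sd tip [ 0.6003 -0.0076  0.004 ]
sd end [ 0.3995 -0.0625  0.017 ]
handle front [ 0.488  -0.0437  0.017 ]
bore [ 0.618  -0.2969  0.093 ]
lamp [ 0.6264 -0.2487  0.095 ]
switch [ 0.5993 -0.3454  0.095 ]
box BL [ 0.7534 -0.2573  0.15  ]
box BR [ 0.7068 -0.4032  0.15  ]
box FR [ 0.6156 -0.3662  0.15  ]
box FL [ 0.6627 -0.2304  0.15  ]
box botFL [ 0.6131 -0.2205  0.    ]
box bot FR [ 0.5716 -0.3677  0.    ]
cam in tool [ 0.0679  0.0003 -0.1542] [[ 0.0005  0.9682  0.2503]
 [ 1.     -0.0004 -0.0004]
 [-0.0003  0.2503 -0.9682]] [[306.3273   0.     319.1117]
 [  0.     306.3273 198.8095]
 [  0.       0.       1.    ]]invalid input: not JSON, or not a number
```

```bash
cat >> h.py <<'E'
from scipy.spatial.transform import Rotation as Ro
np.set_printoptions(precision=4,suppress=True)
def go(P,R=None):
    "rows' shift (mm, tool axes) and turn from the present pose to P,R"
    s=bot.read_state(); R0=s['tcp_rot']
    R=R0 if R is None else R
    print('xyz',np.round(R0.T@(np.asarray(P)-s['position'])*1e3,1),'rot',np.round(Ro.from_matrix(R0.T@R).as_rotvec(),3))
def Rdown(yaw): # tool x at heading yaw (deg), z down
    c,s_=np.cos(np.radians(yaw)),np.sin(np.radians(yaw)); x=np.array([c,s_,0]);z=np.array([0,0,-1.]);return np.c_[x,np.cross(z,x),z]
E
python3 -c "
from h import *
go([.385,.30,.20],Rdown(184.6))"
```

```text
xyz [-249.9 -204.9   30. ] rot [-0.002 -0.001 -0.452]
```

```bash
python3 -m handwheel '[{"xyz":[-50,-41,0],"delta_rot":[0,0,-0.09],"hand":-1},{"xyz":[-95,-80,0],"delta_rot":[0,0,-0.18],"hand":0},{"xyz":[-140,-118,0],"delta_rot":[0,0,-0.27],"hand":1},{"xyz":[-185,-155,0],"delta_rot":[0,0,-0.36],"hand":1},{"xyz":[-230,-190,10],"delta_rot":[-0.002,-0.001,-0.452],"hand":1}]'
python3 -c "
from h import *
go([.385,.30,.20],Rdown(184.6))
cap('wrist','w1')"
```

```text
time_s: 0.72
position: [0.3733, 0.3203, 0.2209]
tcp_rot: [[-0.997, -0.083, 0.003], [-0.083, 0.997, 0.003], [-0.003, 0.002, -1.0]]
force: [0.3, -0.3, 0.1]
opening: 0.63
grasp_force: 0.0
xyz [ -9.9 -21.2  20.9] rot [0.002 0.003 0.003]
```

View pics/w1.png

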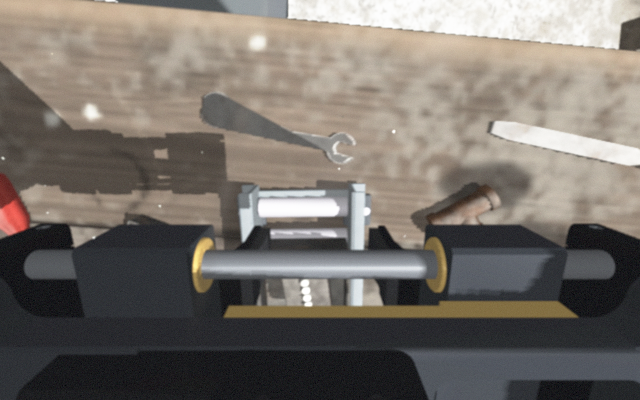

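The wrist view shows the rails' near end at (248,188) and (357,186), with the tray behind it, hidden by the jaws.

```bash
python3 -c "
from h import *
for a in [(241,188),(257,188),(349,185),(365,185),(240,245),(364,306),(349,306)]: print(a,px2w('w1',*a,.057))
go([.395,.30,.20],Rdown(184.6))"
```

```text
(241, 188) [0.3833 0.2386 0.057 ]
(257, 188) [0.3819 0.2555 0.057 ]
(349, 185) [0.3705 0.3525 0.057 ]
(365, 185) [0.3691 0.3695 0.057 ]
(240, 245) [0.4486 0.2387 0.057 ]
(364, 306) [0.5142 0.3861 0.057 ]
(349, 306) [0.5157 0.3684 0.057 ]
xyz [-18.  -16.   19.4] rot [-0.004  0.002  0.002]
```

```bash
python3 -m handwheel '[{"xyz":[-10,-13,30],"delta_rot":[0,0,0],"hand":1},{"xyz":[-18,-16,70],"delta_rot":[-0.004,0.002,-0.003],"hand":1},{"xyz":[-18,-16,120],"delta_rot":[-0.004,0.002,-0.003],"hand":1},{"xyz":[-18,-16,159],"delta_rot":[-0.004,0.002,-0.003],"hand":1},{"xyz":[-18,-16,159],"delta_rot":[-0.004,0.002,-0.003],"hand":1}]'
python3 -c "
from h import *
go([.553,.3165,.06],Rdown(185))
show('top0',(0,0,10,10),1,'x')"
```

```text
time_s: 1.4
position: [0.3895, 0.3065, 0.059]
tcp_rot: [[-0.997, -0.083, -0.008], [-0.083, 0.997, 0.002], [0.008, 0.003, -1.0]]
force: [0.2, -0.4, 0.3]
opening: 0.042
grasp_force: 0.0
xyz [-163.8   -3.6   -2.3] rot [ 0.003 -0.008 -0.004]
```

```bash
python3 -m handwheel '[{"xyz":[-20,-1,0],"delta_rot":[0,-0.008,0],"hand":1},{"xyz":[-38,-2,-1],"delta_rot":[0,-0.008,0],"hand":1},{"xyz":[-50,-2,-2],"delta_rot":[0,-0.008,0],"hand":1},{"xyz":[-62,-2,-2],"delta_rot":[0,-0.008,0],"hand":1},{"xyz":[-74,-2,-2],"delta_rot":[0,-0.008,0],"hand":1}]'
python3 -m handwheel '[{"xyz":[-10,0,0],"delta_rot":[0,0,0],"hand":1},{"xyz":[-20,0,0],"delta_rot":[0,0,0],"hand":1},{"xyz":[-30,0,0],"delta_rot":[0,0,0],"hand":1},{"xyz":[-38,0,0],"delta_rot":[0,0,0],"hand":1},{"xyz":[-45,0,0],"delta_rot":[0,0,0],"hand":1}]'
python3 -c "
from h import *
cap('top','t1',(150,120,320,280),4)"
```

```text
time_s: 2.02
position: [0.466, 0.3118, 0.0642]
tcp_rot: [[-0.997, -0.083, 0.007], [-0.083, 0.997, 0.006], [-0.007, 0.006, -1.0]]
force: [-3.8, -0.0, 2.4]
opening: 0.006
grasp_force: 1.6
time_s: 2.65
position: [0.5112, 0.3154, 0.0636]
tcp_rot: [[-0.997, -0.083, 0.007], [-0.083, 0.997, 0.006], [-0.008, 0.006, -1.0]]
force: [-2.1, 1.1, -0.1]
opening: 0.003
grasp_force: 0.9
```

View pics/t1.png

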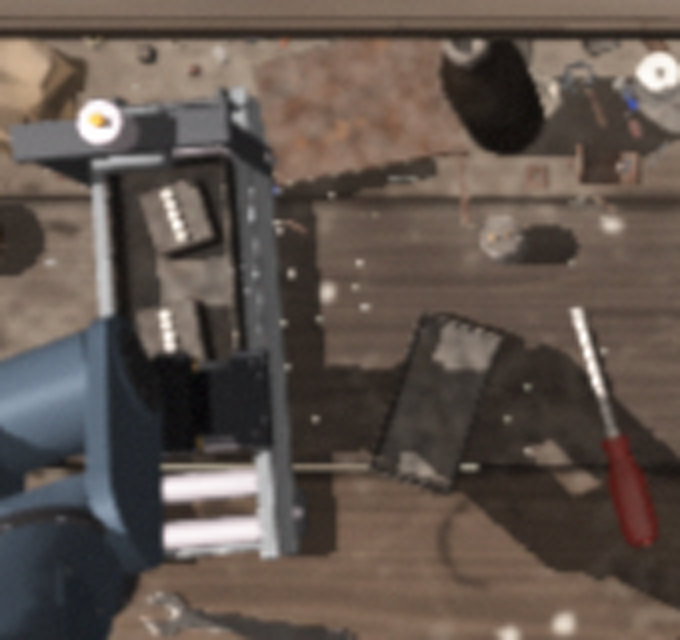

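The tray is moving, with both blocks standing at (175,220) and (170,330) and its far wall reaching the bridge at (180,160). I'll push on in small steps and watch the force.

```bash
python3 -m handwheel '[{"xyz":[-4,0,0],"delta_rot":[0,0,0],"hand":1},{"xyz":[-8,0,0],"delta_rot":[0,0,0],"hand":1},{"xyz":[-11,0,0],"delta_rot":[0,0,0],"hand":1},{"xyz":[-13,0,0],"delta_rot":[0,0,0],"hand":1},{"xyz":[-15,0,0],"delta_rot":[0,0,0],"hand":1}]'
```

```text
time_s: 3.32
position: [0.5254, 0.3166, 0.0639]
tcp_rot: [[-0.997, -0.083, 0.007], [-0.083, 0.997, 0.006], [-0.007, 0.006, -1.0]]
force: [-1.4, 1.2, -0.9]
opening: 0.007
grasp_force: 0.7
```

```bash
python3 -m handwheel '[{"xyz":[-2,0,0],"delta_rot":[0,0,0],"hand":1},{"xyz":[-4,0,0],"delta_rot":[0,0,0],"hand":1},{"xyz":[-6,0,0],"delta_rot":[0,0,0],"hand":1},{"xyz":[-7,0,0],"delta_rot":[0,0,0],"hand":1},{"xyz":[-8,0,0],"delta_rot":[0,0,0],"hand":1}]'
```

```text
time_s: 3.95
position: [0.5335, 0.3173, 0.064]
tcp_rot: [[-0.997, -0.083, 0.007], [-0.083, 0.997, 0.006], [-0.007, 0.006, -1.0]]
force: [-1.4, -1.0, -0.0]
opening: 0.003
grasp_force: 0.6
```

```bash
python3 -m handwheel '[{"xyz":[-2,0,0],"delta_rot":[0,0,0],"hand":1},{"xyz":[-4,0,0],"delta_rot":[0,0,0],"hand":1},{"xyz":[-5,0,0],"delta_rot":[0,0,0],"hand":1},{"xyz":[-6,0,0],"delta_rot":[0,0,0],"hand":1},{"xyz":[-6,0,0],"delta_rot":[0,0,0],"hand":1}]'
```

```text
time_s: 4.58
position: [0.5401, 0.3178, 0.0642]
tcp_rot: [[-0.997, -0.083, 0.008], [-0.083, 0.997, 0.007], [-0.009, 0.006, -1.0]]
force: [0.5, -0.3, 0.1]
opening: 0.005
grasp_force: 0.0
```

```bash
python3 -m handwheel '[{"xyz":[-1,0,0],"delta_rot":[0,0,0],"hand":1},{"xyz":[-2,0,0],"delta_rot":[0,0,0],"hand":1},{"xyz":[-3,0,0],"delta_rot":[0,0,0],"hand":1},{"xyz":[-4,0,0],"delta_rot":[0,0,0],"hand":1},{"xyz":[-4,0,0],"delta_rot":[0,0,0],"hand":1}]'
```

```text
time_s: 5.2
position: [0.542, 0.3179, 0.064]
tcp_rot: [[-0.997, -0.083, 0.004], [-0.083, 0.997, 0.006], [-0.005, 0.005, -1.0]]
force: [-4.2, 0.4, 2.8]
opening: 0.009
grasp_force: 2.3
```

```bash
python3 -m handwheel '[{"xyz":[-1,0,0],"delta_rot":[0,0,0],"hand":1},{"xyz":[-2,0,0],"delta_rot":[0,0,0],"hand":1},{"xyz":[-3,0,0],"delta_rot":[0,0,0],"hand":1},{"xyz":[-3,0,0],"delta_rot":[0,0,0],"hand":1},{"xyz":[-3,0,0],"delta_rot":[0,0,0],"hand":1}]'
```

```text
time_s: 5.82
position: [0.5421, 0.3179, 0.0638]
tcp_rot: [[-0.997, -0.083, -0.002], [-0.083, 0.997, 0.004], [0.001, 0.004, -1.0]]
force: [-9.7, 0.5, 6.3]
opening: 0.008
grasp_force: 4.8
```

Firm stop: it moved 0.1 mm for 5 N more, so it's against the buffers. Backing off and looking at the dog.

```bash
python3 -m handwheel '[{"xyz":[-5,0,0],"delta_rot":[0,0,0],"hand":1},{"xyz":[-5,0,0],"delta_rot":[0,0,0],"hand":1},{"xyz":[10,0,0],"delta_rot":[0,0,0],"hand":1},{"xyz":[40,0,-20],"delta_rot":[0,0,0],"hand":1},{"xyz":[60,0,-75],"delta_rot":[0,0,0],"hand":1}]'
python3 -m handwheel '[{"xyz":[-40,0,-60],"delta_rot":[0,0,0],"hand":1},{"xyz":[-90,0,-120],"delta_rot":[0,0,0],"hand":1},{"xyz":[-120,0,-140],"delta_rot":[0,0,0],"hand":1},{"xyz":[-120,0,-140],"delta_rot":[0,0,0],"hand":1},{"xyz":[-120,0,-140],"delta_rot":[0,0,0],"hand":1}]'
python3 -c "
from h import *
cap('wrist','w2',(200,80,460,280),3)"
```

```text
time_s: 6.45
position: [0.4845, 0.312, 0.1369]
tcp_rot: [[-0.997, -0.083, 0.004], [-0.083, 0.997, 0.004], [-0.004, 0.004, -1.0]]
force: [0.4, 0.3, 0.4]
opening: 0.004
grasp_force: 0.0
time_s: 7.08
position: [0.6043, 0.3216, 0.2786]
tcp_rot: [[-0.997, -0.083, 0.006], [-0.083, 0.997, 0.006], [-0.007, 0.005, -1.0]]
force: [-0.1, -0.6, -0.1]
opening: 0.007
grasp_force: 0.0
```

View pics/w2.png

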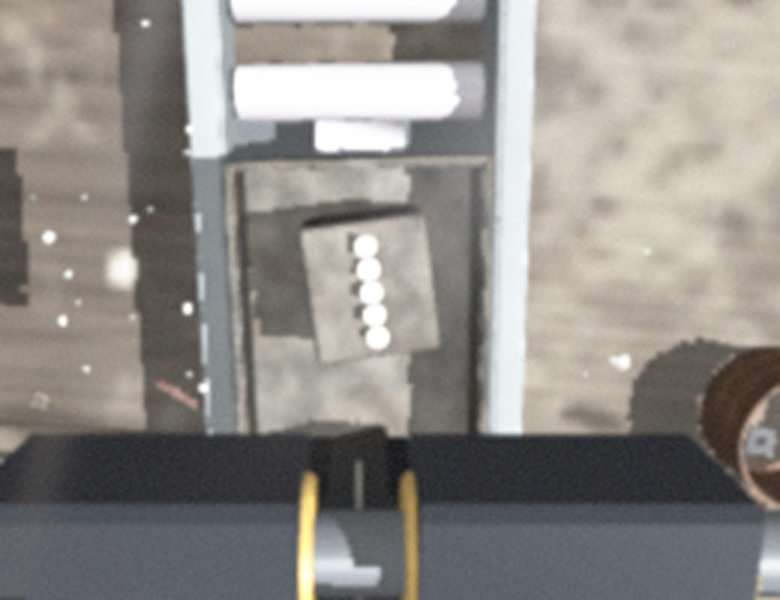

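The tray's near rim is at crop (360,158), and the dog shows bright, uncovered, just behind it at (362,135). The block is standing in the tray at (370,285).

```bash
python3 -c "
from h import *
f=lambda u,v,z:px2w('w2',200+u/3-.33,80+v/3-.33,z)
print('dog face up/down',f(362,150,.042),f(362,150,.036),'tray',f(360,158,.078))
t=f(362,121,.042);print('dog toe',t)
# screwdriver
tip=px2w('top0',160+402/3-.33,130+203/3-.33,.004);e=px2w('top0',160+448/3-.33,130+378/3-.33,.017)
d=(tip-e);print('len',np.linalg.norm(d),'heading',np.degrees(np.arctan2(d[1],d[0])),'mid',(tip+e)/2)
go([.46,-.05,.25],Rdown(195.5))
"
```

```text
dog face up/down [0.5502 0.3202 0.042 ] [0.5504 0.3202 0.036 ] tray [0.5518 0.3192 0.078 ]
dog toe [0.5386 0.3192 0.042 ]
len 0.2085452321857237 heading 15.293100913589123 mid [ 0.4999 -0.0351  0.0105]
xyz [ 173.8 -358.5   25.2] rot [ 0.004  0.005 -0.187]
```

The tray is home and the dog is up right behind it. Next I'll refine the screwdriver pose from its red handle pixels.

```bash
python3 -c "
from h import *
im=np.load('pics/top0.npz')['im'].astype(int)
m=(im[...,0]>im[...,1]+50)&(im[...,0]>im[...,2]+50); m[:, :285]=0; m[:,330:]=0; m[:205]=0;m[265:]=0
v,u=np.nonzero(m);print(len(u),u.min(),u.max(),v.min(),v.max())
P=np.array([px2w('top0',a,b,.022) for a,b in zip(u,v)])[:,:2]
c=P.mean(0);w=np.linalg.svd(P-c)[2][0];w*=np.sign(w[0]);t=(P-c)@w
print(c,w,np.degrees(np.arctan2(w[1],w[0])),t.min(),t.max(),np.ptp((P-c)@[-w[1],w[0]]))
tip=px2w('top0',160+402/3-.33,130+203/3-.33,.004)[:2];dd=tip-c;print(np.degrees(np.arctan2(dd[1],dd[0])),np.linalg.norm(dd))
g=c-.01*w; print('grasp',g)
go([*g,.20],Rdown(194.5))
"
```

```text
221 300 313 229 256
[ 0.4422 -0.0541] [0.9616 0.2746] 15.936189779097557 -0.044216447360026515 0.049555255020878534 0.030457399888093553
16.387844297277454 0.164763174834709
grasp [ 0.4326 -0.0569]
xyz [ 201.9 -363.3   75.1] rot [ 0.004  0.005 -0.17 ]
```

```bash
python3 -m handwheel '[{"xyz":[25,-50,0],"delta_rot":[0,0,-0.03],"hand":0},{"xyz":[52,-105,0],"delta_rot":[0,0,-0.08],"hand":-1},{"xyz":[80,-160,0],"delta_rot":[0,0,-0.12],"hand":-1},{"xyz":[108,-215,0],"delta_rot":[0,0,-0.16],"hand":-1},{"xyz":[135,-265,10],"delta_rot":[0.004,0.005,-0.2],"hand":-1}]'
python3 -c "
from h import *
go([.438,-.0555,.08],Rdown(196.2))"
```

```text
time_s: 7.75
position: [0.4899, 0.0455, 0.2661]
tcp_rot: [[-0.96, -0.281, 0.002], [-0.281, 0.96, 0.001], [-0.002, 0.0, -1.0]]
force: [-0.3, -0.3, -0.2]
opening: 0.49
grasp_force: 0.0
xyz [ 78.6 -82.5 185.9] rot [0.    0.002 0.002]
```

```bash
python3 -m handwheel '[{"xyz":[25,-27,30],"delta_rot":[0,0,0],"hand":-1},{"xyz":[52,-55,65],"delta_rot":[0,0,0],"hand":-1},{"xyz":[78,-82,105],"delta_rot":[0,0,0],"hand":-1},{"xyz":[78,-82,130],"delta_rot":[0,0,0],"hand":-1},{"xyz":[78,-82,130],"delta_rot":[0,0,0],"hand":-1}]'
python3 -c "
from h import *
go([.438,-.0555,.013],Rdown(196.2))
cap('top','t2',(250,150,410,270),5)"
```

```text
time_s: 8.38
position: [0.4374, -0.0526, 0.1347]
tcp_rot: [[-0.96, -0.279, -0.004], [-0.279, 0.96, 0.004], [0.003, 0.005, -1.0]]
force: [-0.2, 0.2, 0.5]
opening: 0.985
grasp_force: 0.0
xyz [ -0.   -3.6 121.7] rot [ 0.005 -0.003 -0.   ]
```

View pics/t2.png

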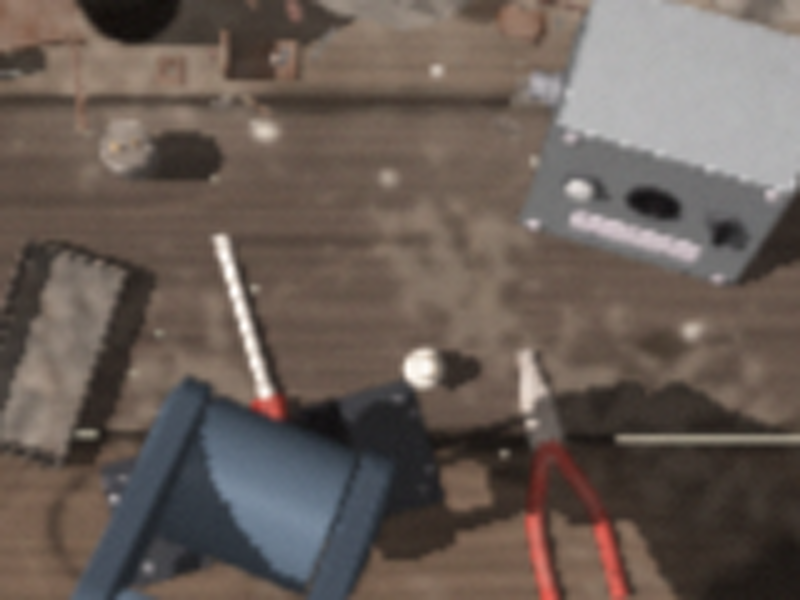

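The gripper straddles the handle, whose red front end shows at (268,408). The fuse at (424,368) is clear of the fingers, and the body stays above its 49 mm. Lowering and closing.

```bash
python3 -m handwheel '[{"xyz":[0,-3,45],"delta_rot":[0.004,-0.003,0],"hand":-1},{"xyz":[0,-3,90],"delta_rot":[0.004,-0.003,0],"hand":-1},{"xyz":[0,-3,115],"delta_rot":[0.004,-0.003,0],"hand":-1},{"xyz":[0,-3,120],"delta_rot":[0.004,-0.003,0],"hand":-1},{"xyz":[0,-3,120],"delta_rot":[0.004,-0.003,0],"hand":0}]'
python3 -m handwheel '[{"xyz":[0,0,0],"delta_rot":[0,0,0],"hand":1},{"xyz":[0,0,0],"delta_rot":[0,0,0],"hand":1},{"xyz":[0,0,0],"delta_rot":[0,0,0],"hand":1},{"xyz":[0,0,0],"delta_rot":[0,0,0],"hand":1},{"xyz":[0,0,0],"delta_rot":[0,0,0],"hand":1}]'
```

```text
time_s: 9.05
position: [0.4424, -0.0561, 0.0175]
tcp_rot: [[-0.96, -0.28, 0.008], [-0.28, 0.96, -0.002], [-0.007, -0.004, -1.0]]
force: [-0.3, -0.5, -0.3]
opening: 0.951
grasp_force: 0.0
time_s: 9.68
position: [0.4417, -0.0563, 0.0168]
tcp_rot: [[-0.96, -0.279, 0.007], [-0.279, 0.96, -0.002], [-0.006, -0.003, -1.0]]
force: [-0.6, 0.4, -0.0]
opening: 0.402
grasp_force: 0.0
```

```bash
python3 -m handwheel '[{"xyz":[0,0,4],"delta_rot":[0,0.006,0],"hand":0.1},{"xyz":[0,0,4],"delta_rot":[0,0.006,0],"hand":0.1},{"xyz":[0,0,4],"delta_rot":[0,0.006,0],"hand":1},{"xyz":[0,0,4],"delta_rot":[0,0.006,0],"hand":1},{"xyz":[0,0,4],"delta_rot":[0,0.006,0],"hand":1}]'
python3 -m handwheel '[{"xyz":[0,0,0],"delta_rot":[0,0,0],"hand":1},{"xyz":[0,0,0],"delta_rot":[0,0,0],"hand":1},{"xyz":[0,0,-10],"delta_rot":[0,0,0],"hand":1},{"xyz":[0,0,-40],"delta_rot":[0,0,0],"hand":1},{"xyz":[0,0,-80],"delta_rot":[0,0,0],"hand":1}]'
```

```text
time_s: 10.3
position: [0.4417, -0.0562, 0.0127]
tcp_rot: [[-0.96, -0.279, 0.001], [-0.279, 0.96, -0.003], [0.0, -0.003, -1.0]]
force: [1.3, 1.0, -1.4]
opening: 0.348
grasp_force: 30.0
time_s: 10.92
position: [0.441, -0.0558, 0.0935]
tcp_rot: [[-0.96, -0.279, -0.001], [-0.279, 0.96, -0.002], [0.002, -0.002, -1.0]]
force: [0.6, 0.9, -1.9]
opening: 0.346
grasp_force: 30.0
```

Gripped at 30 N and lifted. Now I'll fix the bore by blob and triangulation from the two fixed cameras.

```bash
cat >> h.py <<'E'
def tri(obs):
    A=[];b=[]
    for s,u,v in obs:
        d=np.load('pics/'+s+'.npz');K,T=d['K'],d['T'];r=np.linalg.inv(K)@[u,v,1];R=T[:3,:3]
        w=R.T@[r[0],-r[1],-r[2]];w/=np.linalg.norm(w);c=-R.T@T[:3,3];M=np.eye(3)-np.outer(w,w);A.append(M);b.append(M@c)
    X=np.linalg.solve(sum(A),sum(b)); return X,[np.round(w2px(s,X)-[u,v],2) for s,u,v in obs]
E
python3 - <<'E'
from h import *
def blob(src,x0,y0,x1,y1,th):
    g=cv2.cvtColor(np.load('pics/'+src+'.npz')['im'],cv2.COLOR_RGB2GRAY)[y0:y1,x0:x1]
    n,l,st,c=cv2.connectedComponentsWithStats((g<th).astype(np.uint8))
    for i in range(1,n):
        if st[i,4]>8: print(src,st[i],np.round(c[i]+[x0,y0],2))
for th in(40,55): blob('top0',355,178,406,204,th)
print(w2px('scene0',[.618,-.297,.093]),w2px('scene0',[.6264,-.2487,.095]),w2px('scene0',[.5993,-.3454,.095]))
for th in(40,55): blob('scene0',352,215,395,275,th)
cap('scene','s1')
im=np.vstack([cv2.resize(np.load('pics/scene0.npz')['im'][190:290,330:440],None,fx=5,fy=5,interpolation=2)])
cv2.imwrite('pics/s_crop.png',im[...,::-1])
E
```

```text
top0 [21 10 10  5 36] [380.22 190.14]
top0 [38 17  4  4 10] [394.2 196.3]
top0 [48 19  3  6 13] [404.31 199.69]
top0 [21 10 10  6 44] [380.41 190.45]
top0 [38 17  5  4 17] [394.82 196.24]
top0 [45 17  6  9 32] [403.22 200.09]
[373.7663 236.6195] [362.8576 225.7998] [382.7242 248.6661]
scene0 [17 16  8 13 81] [372.56 237.02]
scene0 [25 30  6  7 25] [379.52 248.2 ]
```

View pics/s_crop.png

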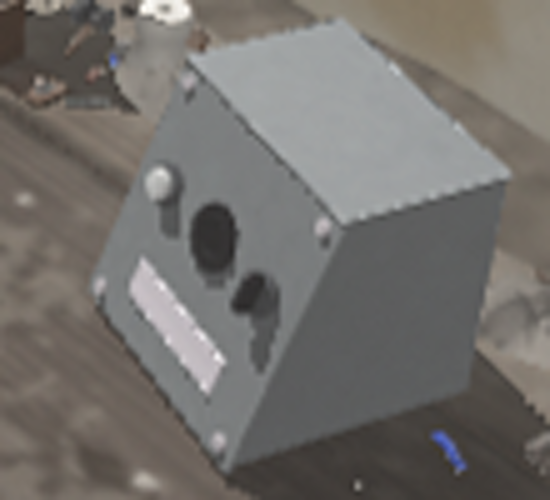

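The scene crop shows the box's front with the bushing at crop (213,237), the lamp at (160,183) and the switch at (255,292). The top corners are at (188,58), (340,20), (508,178) and (342,223). I'll fit the box pose to both views.

```bash
cat > fit.py <<'E'
from h import *
from scipy.optimize import least_squares
L={'m':(-.0453,0,.0934),'FL':(-.0204,.075,.15),'FR':(-.0204,-.075,.15),'BL':(.075,.075,.15),'BR':(.075,-.075,.15),'bFL':(-.075,.075,0),'bFR':(-.075,-.075,0)}
t=lambda u,v:(160+u/3-.33,130+v/3-.33); s=lambda u,v:(330+u/5-.4,190+v/5-.4)
O=[('top0','m',(380.35,190.3)),('top0','BL',t(631,50)),('top0','BR',t(770,92)),('top0','FR',t(736,178)),('top0','FL',t(606,133)),('top0','bFL',t(585,193)),('top0','bFR',t(712,229)),
('scene0','m',(372.56,237.1)),('scene0','FL',s(188,58)),('scene0','BL',s(340,20)),('scene0','BR',s(508,178)),('scene0','FR',s(342,223)),('scene0','bFR',s(228,470)),('scene0','bFL',s(93,280))]
def W(p,k): c,n=np.cos(p[2]),np.sin(p[2]);x,y,z=L[k];return np.array([p[0]+c*x-n*y,p[1]+n*x+c*y,z])
f=lambda p:np.concatenate([w2px(a,W(p,k))-q for a,k,q in O])
r=least_squares(f,[.66,-.31,-.3],loss='soft_l1')
p=r.x;print(p,np.degrees(p[2]));print(np.round(f(p).reshape(-1,2),1).tolist())
c,n=np.cos(p[2]),np.sin(p[2]);print('mouth',W(p,'m'),'axis',[.94*c,.94*n,-.342]);print(tri([('top0',380.35,190.3),('scene0',372.56,237.1)]))
E
python3 fit.py
```

```text
[ 0.6587 -0.3077 -0.2941] -16.85308820987237
[[-0.7, 0.5], [0.1, -0.3], [-0.6, -0.6], [2.4, -0.6], [-0.1, 0.6], [-1.8, 1.2], [-2.8, 1.8], [-0.2, -0.6], [1.4, -0.3], [2.0, -0.1], [1.4, -0.6], [0.9, -0.4], [-1.7, 1.8], [-0.8, 3.7]]
mouth [ 0.6154 -0.2946  0.0934] axis [np.float64(0.8996282033474183), np.float64(-0.27252356914934167), -0.342]
(array([ 0.6162, -0.2963,  0.092 ]), [array([-0.25,  0.28]), array([ 0.48, -0.05])])
```

```bash
cat >> h.py <<'E'
TIP=np.array([-.1646,0,.0092]); M=np.array([.616,-.2955,.093]); YAW=-16.9; A=15.3
def axis(yaw=YAW): c,n=np.cos(np.radians(yaw)),np.sin(np.radians(yaw));return np.array([.9397*c,.9397*n,-.342])
def Rins(yaw=YAW,a=A): return Rdown(180+yaw)@Ro.from_euler('y',a,degrees=True).as_matrix()
def gotip(depth,M=M,tip=TIP,R=None,up=0):
    R=Rins() if R is None else R
    P=M+axis()*depth-R@tip+[0,0,up]; print('tcp',P); go(P,R)
E
python3 -c "
from h import *
gotip(-.05)"
```

```text
tcp [ 0.4215 -0.2364  0.1624]
xyz [  71.1 -167.   -63.9] rot [-0.083  0.267  0.574]
```

```bash
python3 -m handwheel '[{"xyz":[0,0,-50],"delta_rot":[0,0,0],"hand":1},{"xyz":[15,-40,-85],"delta_rot":[-0.015,0.045,0.1],"hand":1},{"xyz":[35,-85,-85],"delta_rot":[-0.035,0.11,0.24],"hand":1},{"xyz":[55,-130,-80],"delta_rot":[-0.06,0.19,0.41],"hand":1},{"xyz":[71,-167,-64],"delta_rot":[-0.083,0.267,0.574],"hand":1}]'
python3 -m handwheel '[{"xyz":[0,0,0],"delta_rot":[0,0,0],"hand":1},{"xyz":[0,0,0],"delta_rot":[0,0,0],"hand":1},{"xyz":[0,0,0],"delta_rot":[0,0,0],"hand":1},{"xyz":[0,0,0],"delta_rot":[0,0,0],"hand":1},{"xyz":[0,0,0],"delta_rot":[0,0,0],"hand":1}]'
python3 - <<'E'
from h import *
gotip(-.05)
s=bot.read_state();cap('top','t3');cap('scene','s3')
tw=s['position']+s['tcp_rot']@TIP;pt,ps=w2px('t3',tw),w2px('s3',tw);print(tw,pt,ps)
ims=[]
for n,p in(('t3',(365,195)),('s3',(360,230))):
    u,v=map(int,p);im=np.load('pics/'+n+'.npz')['im'];ims.append(cv2.resize(im[v-35:v+35,u-50:u+30],None,fx=5,fy=5,interpolation=2));print(n,u-50,v-35)
cv2.imwrite('pics/both3.png',np.hstack(ims)[...,::-1])
E
```

```text
time_s: 11.6
position: [0.4206, -0.2382, 0.1586]
tcp_rot: [[-0.92, 0.296, -0.257], [0.286, 0.955, 0.078], [0.269, -0.002, -0.963]]
force: [0.6, 0.3, -1.3]
opening: 0.349
grasp_force: 30.0
time_s: 12.22
position: [0.4202, -0.2354, 0.1577]
tcp_rot: [[-0.922, 0.29, -0.258], [0.279, 0.957, 0.079], [0.27, 0.0, -0.963]]
force: [0.7, -0.0, -0.0]
opening: 0.348
grasp_force: 30.0
tcp [ 0.4215 -0.2364  0.1624]
xyz [-0.1 -0.6 -4.9] rot [ 0.    -0.006  0.001]
[ 0.5696 -0.2805  0.1044] [375.9106 204.5004] [355.91   237.5248]
t3 315 160
s3 310 195
```

View pics/both3.png

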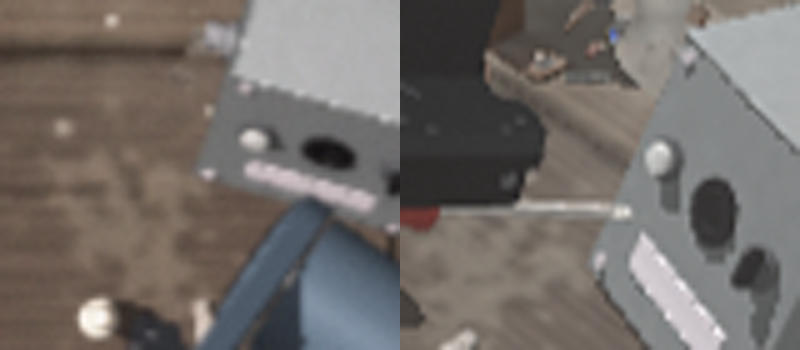

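The top view is blocked by the arm. In the scene view the tip is at crop (630,212), px (355.6,237.0), against (355.9,237.5) predicted, so the grasp model holds. Moving to just before the mouth.

```bash
python3 -c "
from h import *
s=bot.read_state()
for k in(.0,.1):
  q=s['position']+s['tcp_rot']@(TIP+k*np.array([np.cos(.082),0,-np.sin(.082)])); print(w2px('s3',q))
gotip(-.012)"
```

```text
[355.992  237.6669]
[321.8705 235.7278]
tcp [ 0.4556 -0.2468  0.1494]
xyz [-37.9  -0.4  -2.2] rot [ 0.    -0.006  0.001]
```

```bash
python3 -m handwheel '[{"xyz":[-10,0,-1],"delta_rot":[0,-0.006,0],"hand":1},{"xyz":[-20,0,-2],"delta_rot":[0,-0.006,0],"hand":1},{"xyz":[-30,0,-2],"delta_rot":[0,-0.006,0],"hand":1},{"xyz":[-38,0,-2],"delta_rot":[0,-0.006,0],"hand":1},{"xyz":[-38,0,-2],"delta_rot":[0,-0.006,0],"hand":1}]'
python3 - <<'E'
from h import *
gotip(-.012);gotip(.015)
s=bot.read_state();cap('scene','s4')
tw=s['position']+s['tcp_rot']@TIP;print(tw,w2px('s4',tw),w2px('s4',M))
im=np.load('pics/s4.npz')['im'][210:265,330:400];cv2.imwrite('pics/s4c.png',cv2.resize(im,None,fx=8,fy=8,interpolation=2)[...,::-1])
E
```

```text
time_s: 12.95
position: [0.4562, -0.247, 0.1485]
tcp_rot: [[-0.923, 0.29, -0.253], [0.28, 0.957, 0.078], [0.265, 0.001, -0.964]]
force: [-0.3, -0.6, -1.4]
opening: 0.346
grasp_force: 30.0
tcp [ 0.4556 -0.2468  0.1494]
xyz [ 0.8  0.  -0.7] rot [ 0.001 -0.001  0.   ]
tcp [ 0.4799 -0.2541  0.1402]
xyz [-26.1   0.    1.5] rot [ 0.001 -0.001  0.   ]
[ 0.6058 -0.2924  0.096 ] [369.1872 236.7052] [372.7974 236.6425]
```

View pics/s4c.png

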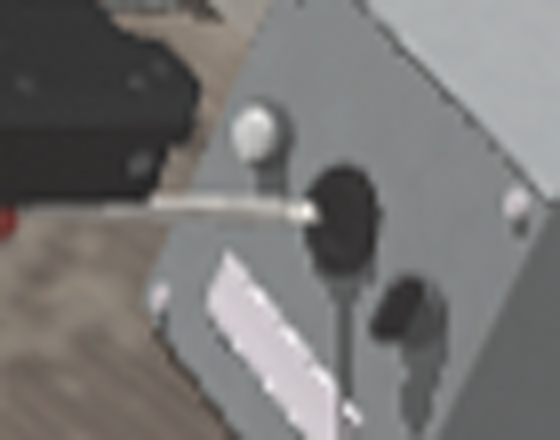

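The tip is at crop (315,210), just before the lip, with the bushing centre at (342,220). It sits about 1 px (3 mm) higher than predicted and the shaft is about 1° shallower. I'll pitch 1.1° down and enter.

```bash
sed -i 's/^TIP=.*/TIP=np.array([-.1646,0,.0062]); M=np.array([.616,-.2955,.0925]); YAW=-16.9; A=16.4/' h.py
python3 -c "
from h import *
gotip(-.01);gotip(.012)"
```

```text
tcp [ 0.4576 -0.2474  0.1483]
xyz [-2.  -0.1 -0.2] rot [0.001 0.018 0.   ]
tcp [ 0.4774 -0.2534  0.1408]
xyz [-23.9  -0.1   1.5] rot [0.001 0.018 0.   ]
```

```bash
python3 -m handwheel '[{"xyz":[0,0,0],"delta_rot":[0,0.018,0],"hand":1},{"xyz":[-2,0,0],"delta_rot":[0,0.018,0],"hand":1},{"xyz":[-10,0,0.5],"delta_rot":[0,0.018,0],"hand":1},{"xyz":[-17,0,1],"delta_rot":[0,0.018,0],"hand":1},{"xyz":[-24,0,1.5],"delta_rot":[0,0.018,0],"hand":1}]'
python3 -c "
from h import *
s=bot.read_state();print('axial force',s['force']@axis());gotip(.018);gotip(.03)"
```

```text
time_s: 13.62
position: [0.4779, -0.2536, 0.1409]
tcp_rot: [[-0.918, 0.291, -0.27], [0.279, 0.957, 0.083], [0.282, 0.001, -0.959]]
force: [-0.0, -0.8, -0.6]
opening: 0.346
grasp_force: 30.0
axial force 0.39099193828437506
tcp [ 0.4828 -0.255   0.1388]
xyz [-5.4  0.   0.6] rot [0.001 0.    0.   ]
tcp [ 0.4936 -0.2583  0.1347]
xyz [-17.4   0.    1.4] rot [0.001 0.    0.   ]
```

The tip is inside the bore with no side force. Feeling for the button in small steps.

```bash
python3 -m handwheel '[{"xyz":[-1.5,0,0.1],"delta_rot":[0,0,0],"hand":1},{"xyz":[-3,0,0.2],"delta_rot":[0,0,0],"hand":1},{"xyz":[-4.5,0,0.3],"delta_rot":[0,0,0],"hand":1},{"xyz":[-6,0,0.4],"delta_rot":[0,0,0],"hand":1},{"xyz":[-6,0,0.4],"delta_rot":[0,0,0],"hand":1}]'
python3 -c "
from h import *
s=bot.read_state();print('axial force',s['force']@axis());gotip(.018);gotip(.03)"
```

```text
time_s: 14.25
position: [0.4828, -0.2551, 0.1391]
tcp_rot: [[-0.918, 0.291, -0.27], [0.279, 0.957, 0.082], [0.282, 0.001, -0.959]]
force: [0.0, -0.4, -0.6]
opening: 0.345
grasp_force: 30.0
axial force 0.3306770249702643
tcp [ 0.4828 -0.255   0.1388]
xyz [-0.   0.   0.3] rot [0.001 0.    0.   ]
tcp [ 0.4936 -0.2583  0.1347]
xyz [-12.    0.    1.1] rot [0.001 0.    0.   ]
```

```bash
python3 -m handwheel '[{"xyz":[-1,0,0.1],"delta_rot":[0,0,0],"hand":1},{"xyz":[-2,0,0.2],"delta_rot":[0,0,0],"hand":1},{"xyz":[-3,0,0.3],"delta_rot":[0,0,0],"hand":1},{"xyz":[-4,0,0.4],"delta_rot":[0,0,0],"hand":1},{"xyz":[-4,0,0.4],"delta_rot":[0,0,0],"hand":1}]'
python3 -c "
from h import *
s=bot.read_state();print('axial force',s['force']@axis(),s['force']);gotip(.022)"
```

```text
time_s: 14.88
position: [0.4864, -0.2561, 0.1375]
tcp_rot: [[-0.918, 0.291, -0.27], [0.279, 0.957, 0.083], [0.282, 0.001, -0.959]]
force: [0.1, -0.1, -0.3]
opening: 0.349
grasp_force: 30.0
axial force 0.23898056036915122 [ 0.1326 -0.0856 -0.2819]
tcp [ 0.4864 -0.2561  0.1374]
xyz [0.  0.  0.1] rot [0.001 0.    0.   ]
```

```bash
python3 -m handwheel '[{"xyz":[-1,0,0.1],"delta_rot":[0,0,0],"hand":1},{"xyz":[-2,0,0.2],"delta_rot":[0,0,0],"hand":1},{"xyz":[-3,0,0.3],"delta_rot":[0,0,0],"hand":1},{"xyz":[-4,0,0.3],"delta_rot":[0,0,0],"hand":1},{"xyz":[-4,0,0.3],"delta_rot":[0,0,0],"hand":1}]'
python3 -c "
from h import *
s=bot.read_state();print('axial force',s['force']@axis(),s['force']);gotip(.026)"
```

```text
time_s: 15.5
position: [0.49, -0.2572, 0.1361]
tcp_rot: [[-0.918, 0.291, -0.27], [0.279, 0.957, 0.083], [0.282, 0.001, -0.959]]
force: [0.5, 0.3, -1.0]
opening: 0.345
grasp_force: 30.0
axial force 0.6817969565149339 [ 0.4883  0.3147 -0.9613]
tcp [ 0.49   -0.2572  0.136 ]
xyz [0.  0.  0.1] rot [0.001 0.    0.   ]
```

Nothing at 26 mm. Continuing.

```bash
python3 -m handwheel '[{"xyz":[-1,0,0.1],"delta_rot":[0,0,0],"hand":1},{"xyz":[-2,0,0.2],"delta_rot":[0,0,0],"hand":1},{"xyz":[-3,0,0.3],"delta_rot":[0,0,0],"hand":1},{"xyz":[-4,0,0.3],"delta_rot":[0,0,0],"hand":1},{"xyz":[-4,0,0.3],"delta_rot":[0,0,0],"hand":1}]'
python3 -c "
from h import *
s=bot.read_state();print('axial force',s['force']@axis(),s['force']);gotip(.03)"
```

```text
time_s: 16.12
position: [0.4927, -0.2579, 0.1347]
tcp_rot: [[-0.917, 0.291, -0.272], [0.278, 0.957, 0.084], [0.284, 0.001, -0.959]]
force: [-2.7, -0.2, -0.1]
opening: 0.345
grasp_force: 30.0
axial force -2.336370094355051 [-2.6916 -0.1543 -0.1214]
tcp [ 0.4936 -0.2583  0.1347]
xyz [-0.9 -0.1 -0.3] rot [ 0.001 -0.002  0.   ]
```

```bash
python3 -m handwheel '[{"xyz":[-1,0,0.1],"delta_rot":[0,0,0],"hand":1},{"xyz":[-2,0,0.2],"delta_rot":[0,0,0],"hand":1},{"xyz":[-3,0,0.3],"delta_rot":[0,0,0],"hand":1},{"xyz":[-3,0,0.3],"delta_rot":[0,0,0],"hand":1},{"xyz":[-3,0,0.3],"delta_rot":[0,0,0],"hand":1}]'
python3 -c "
from h import *
s=bot.read_state();print('axial force',s['force']@axis(),s['force']);gotip(.033)"
```

```text
time_s: 16.75
position: [0.4968, -0.2593, 0.1335]
tcp_rot: [[-0.918, 0.291, -0.268], [0.279, 0.957, 0.082], [0.281, 0.0, -0.96]]
force: [-1.4, 0.8, -0.5]
opening: 0.349
grasp_force: 30.0
axial force -1.303503903973072 [-1.3886  0.8393 -0.5096]
tcp [ 0.4963 -0.2591  0.1336]
xyz [0.6 0.  0.1] rot [0.    0.002 0.   ]
```

Contact came near 28 mm, and the drop from 2.3 to 1.3 N with a jump forward is likely the catch. I'll keep going gently to the bottom stop.

```bash
python3 -m handwheel '[{"xyz":[-0.5,0,0],"delta_rot":[0,0,0],"hand":1},{"xyz":[-1,0,0.1],"delta_rot":[0,0,0],"hand":1},{"xyz":[-1.5,0,0.1],"delta_rot":[0,0,0],"hand":1},{"xyz":[-2,0,0.2],"delta_rot":[0,0,0],"hand":1},{"xyz":[-2,0,0.2],"delta_rot":[0,0,0],"hand":1}]'
python3 -c "
from h import *
s=bot.read_state();print('axial force',s['force']@axis(),s['force']);gotip(.035)"
```

```text
time_s: 17.38
position: [0.4982, -0.2597, 0.1328]
tcp_rot: [[-0.918, 0.291, -0.269], [0.279, 0.957, 0.082], [0.282, 0.001, -0.96]]
force: [-1.4, 0.7, -0.5]
opening: 0.347
grasp_force: 30.0
axial force -1.3057516997209955 [-1.4173  0.7484 -0.5058]
tcp [ 0.4981 -0.2597  0.133 ]
xyz [ 0.1  0.  -0.1] rot [0.001 0.001 0.   ]
```

```bash
python3 -m handwheel '[{"xyz":[-0.4,0,0],"delta_rot":[0,0,0],"hand":1},{"xyz":[-0.8,0,0.1],"delta_rot":[0,0,0],"hand":1},{"xyz":[-1.2,0,0.1],"delta_rot":[0,0,0],"hand":1},{"xyz":[-1.5,0,0.1],"delta_rot":[0,0,0],"hand":1},{"xyz":[-1.5,0,0.1],"delta_rot":[0,0,0],"hand":1}]'
python3 -c "
from h import *
s=bot.read_state();print('axial force',s['force']@axis(),s['force']);gotip(.0365)"
```

```text
time_s: 18.0
position: [0.4993, -0.26, 0.1323]
tcp_rot: [[-0.918, 0.291, -0.27], [0.279, 0.957, 0.083], [0.282, 0.001, -0.959]]
force: [-1.8, 0.6, -0.6]
opening: 0.344
grasp_force: 30.0
axial force -1.5742544730915964 [-1.8094  0.604  -0.6361]
tcp [ 0.4994 -0.2601  0.1324]
xyz [-0.1  0.  -0.2] rot [0.001 0.    0.   ]
```

```bash
python3 -m handwheel '[{"xyz":[-0.4,0,0],"delta_rot":[0,0,0],"hand":1},{"xyz":[-0.8,0,0.1],"delta_rot":[0,0,0],"hand":1},{"xyz":[-1.2,0,0.1],"delta_rot":[0,0,0],"hand":1},{"xyz":[-1.2,0,0.1],"delta_rot":[0,0,0],"hand":1},{"xyz":[-1.2,0,0.1],"delta_rot":[0,0,0],"hand":1}]'
python3 -c "
from h import *
s=bot.read_state();print('axial force',s['force']@axis(),s['force']);gotip(.0377)"
```

```text
time_s: 18.62
position: [0.5, -0.2602, 0.1319]
tcp_rot: [[-0.918, 0.291, -0.271], [0.279, 0.957, 0.083], [0.283, 0.001, -0.959]]
force: [-4.8, 1.0, 0.2]
opening: 0.347
grasp_force: 30.0
axial force -4.628542785694057 [-4.759   1.0061  0.2187]
tcp [ 0.5005 -0.2604  0.132 ]
xyz [-0.5 -0.1 -0.3] rot [ 0.001 -0.001  0.   ]
```

```bash
python3 -m handwheel '[{"xyz":[-0.3,0,0],"delta_rot":[0,0,0],"hand":1},{"xyz":[-0.6,0,0.1],"delta_rot":[0,0,0],"hand":1},{"xyz":[-1,0,0.1],"delta_rot":[0,0,0],"hand":1},{"xyz":[-1,0,0.1],"delta_rot":[0,0,0],"hand":1},{"xyz":[-1,0,0.1],"delta_rot":[0,0,0],"hand":1}]'
python3 -c "
from h import *
s=bot.read_state();print('axial force',s['force']@axis(),s['force']);gotip(.0387)"
```

```text
time_s: 19.25
position: [0.5, -0.2601, 0.1315]
tcp_rot: [[-0.917, 0.291, -0.273], [0.278, 0.957, 0.084], [0.285, 0.001, -0.958]]
force: [-6.3, 2.3, 1.7]
opening: 0.348
grasp_force: 30.0
axial force -6.903843508537265 [-6.3492  2.2898  1.6656]
tcp [ 0.5014 -0.2607  0.1317]
xyz [-1.3 -0.2 -0.6] rot [ 0.001 -0.003  0.   ]
```

The position is fixed while the force rises from 4.6 to 6.9 N, after about 9 mm of travel, so this is the bottom stop. Backing off 6 mm to check that the button does not follow.

```bash
python3 -m handwheel '[{"xyz":[1.5,0,-0.1],"delta_rot":[0,0,0],"hand":1},{"xyz":[3,0,-0.2],"delta_rot":[0,0,0],"hand":1},{"xyz":[5,0,-0.4],"delta_rot":[0,0,0],"hand":1},{"xyz":[6.5,0,-0.5],"delta_rot":[0,0,0],"hand":1},{"xyz":[6.5,0,-0.5],"delta_rot":[0,0,0],"hand":1}]'
python3 -c "
from h import *
s=bot.read_state();print('axial force',s['force']@axis(),s['force']);gotip(.0337)"
```

```text
time_s: 19.88
position: [0.4962, -0.2593, 0.134]
tcp_rot: [[-0.919, 0.291, -0.268], [0.279, 0.957, 0.082], [0.28, 0.0, -0.96]]
force: [0.0, -0.2, -2.6]
opening: 0.345
grasp_force: 30.0
axial force 0.9253099189606606 [ 0.0048 -0.1513 -2.5722]
tcp [ 0.4969 -0.2593  0.1334]
xyz [-0.8  0.2  0.4] rot [ 0.     0.002 -0.   ]
```

No reaction at a depth where it pushed back at 1.3 N before, so the button stayed in. Withdrawing along the bore.

```bash
python3 -m handwheel '[{"xyz":[12,0,-0.9],"delta_rot":[0,0,0],"hand":1},{"xyz":[25,0,-1.8],"delta_rot":[0,0,0],"hand":1},{"xyz":[40,0,-2.8],"delta_rot":[0,0,0],"hand":1},{"xyz":[58,0,-4],"delta_rot":[0,0,0],"hand":1},{"xyz":[75,0,-5],"delta_rot":[0,0,0],"hand":1}]'
python3 -c "
from h import *
go([.442,-.056,.17],Rdown(196.2))"
```

```text
time_s: 20.5
position: [0.4267, -0.2379, 0.1604]
tcp_rot: [[-0.918, 0.291, -0.27], [0.279, 0.957, 0.083], [0.282, 0.001, -0.959]]
force: [0.3, 0.6, -1.4]
opening: 0.348
grasp_force: 30.0
xyz [ 39.4 178.5   1.6] rot [ 0.083 -0.278 -0.574]
```

```bash
python3 -m handwheel '[{"xyz":[20,20,-25],"delta_rot":[0.01,-0.05,-0.05],"hand":1},{"xyz":[25,60,-30],"delta_rot":[0.03,-0.1,-0.2],"hand":1},{"xyz":[30,105,-25],"delta_rot":[0.05,-0.16,-0.34],"hand":1},{"xyz":[36,145,-15],"delta_rot":[0.07,-0.22,-0.47],"hand":1},{"xyz":[39,178,2],"delta_rot":[0.083,-0.278,-0.574],"hand":1}]'
python3 -c "
from h import *
go([.442,-.056,.016],Rdown(196.2))"
```

```text
time_s: 21.12
position: [0.443, -0.0555, 0.1697]
tcp_rot: [[-0.959, -0.283, 0.004], [-0.283, 0.959, -0.001], [-0.004, -0.002, -1.0]]
force: [0.2, 0.2, -0.3]
opening: 0.348
grasp_force: 30.0
xyz [  1.7   0.1 153.7] rot [-0.002  0.004  0.004]
```

```bash
python3 -m handwheel '[{"xyz":[0,0,45],"delta_rot":[0,0,0],"hand":1},{"xyz":[1,0,95],"delta_rot":[0,0.004,0],"hand":1},{"xyz":[1,0,130],"delta_rot":[0,0.004,0],"hand":1},{"xyz":[1,0,145],"delta_rot":[0,0.004,0],"hand":1},{"xyz":[1,0,149],"delta_rot":[0,0.004,0],"hand":1}]'
python3 -m handwheel '[{"xyz":[0,0,2],"delta_rot":[0,0,0],"hand":1},{"xyz":[0,0,3],"delta_rot":[0,0,0],"hand":1},{"xyz":[0,0,4],"delta_rot":[0,0,0],"hand":1},{"xyz":[0,0,5],"delta_rot":[0,0,0],"hand":1},{"xyz":[0,0,5],"delta_rot":[0,0,0],"hand":1}]'
```

```text
time_s: 21.75
position: [0.4417, -0.0572, 0.0194]
tcp_rot: [[-0.96, -0.279, -0.005], [-0.279, 0.96, -0.0], [0.005, 0.001, -1.0]]
force: [1.3, -0.4, -0.8]
opening: 0.347
grasp_force: 30.0
time_s: 22.38
position: [0.4425, -0.0573, 0.0151]
tcp_rot: [[-0.96, -0.279, -0.003], [-0.279, 0.96, -0.001], [0.003, -0.0, -1.0]]
force: [0.2, -0.0, -2.0]
opening: 0.348
grasp_force: 30.0
```

```bash
python3 -m handwheel '[{"xyz":[0,0,1],"delta_rot":[0,0,0],"hand":1},{"xyz":[0,0,2],"delta_rot":[0,0,0],"hand":1},{"xyz":[0,0,2],"delta_rot":[0,0,0],"hand":0.5},{"xyz":[0,0,2],"delta_rot":[0,0,0],"hand":-0.2},{"xyz":[0,0,2],"delta_rot":[0,0,0],"hand":-1}]'
python3 -m handwheel '[{"xyz":[0,0,2],"delta_rot":[0,0,0],"hand":-1},{"xyz":[0,0,2],"delta_rot":[0,0,0],"hand":-1},{"xyz":[0,0,0],"delta_rot":[0,0,0],"hand":-1},{"xyz":[0,0,-30],"delta_rot":[0,0,0],"hand":-1},{"xyz":[0,0,-85],"delta_rot":[0,0,0],"hand":-1}]'
```

```text
time_s: 23.0
position: [0.4426, -0.0573, 0.013]
tcp_rot: [[-0.96, -0.279, -0.003], [-0.279, 0.96, -0.001], [0.003, -0.0, -1.0]]
force: [0.3, -0.5, -0.2]
opening: 0.494
grasp_force: 0.0
time_s: 23.62
position: [0.4416, -0.0569, 0.0976]
tcp_rot: [[-0.96, -0.279, -0.008], [-0.279, 0.96, 0.001], [0.007, 0.003, -1.0]]
force: [0.6, 0.3, 0.0]
opening: 0.985
grasp_force: 0.0
```

The picture allowance is used up, so I'll do the final check numerically after clearing the arm away.

```bash
python3 -m handwheel '[{"xyz":[0,0,-60],"delta_rot":[0,0,0],"hand":-1},{"xyz":[0,0,-110],"delta_rot":[0,0,0],"hand":-1},{"xyz":[0,50,-140],"delta_rot":[0,0,0],"hand":-1},{"xyz":[0,110,-150],"delta_rot":[0,0,0],"hand":-1},{"xyz":[0,160,-150],"delta_rot":[0,0,0],"hand":-1}]'
python3 - <<'E'
from h import *
vision.capture('top'); cap('top','t9'); cap('scene','s9')
im=np.load('pics/t9.npz')['im'].astype(int)
m=(im[...,0]>im[...,1]+50)&(im[...,0]>im[...,2]+50); m[:, :285]=0; m[:,330:]=0; m[:205]=0;m[265:]=0
v,u=np.nonzero(m);P=np.array([px2w('t9',a,b,.022) for a,b in zip(u,v)])[:,:2]
c=P.mean(0);w=np.linalg.svd(P-c)[2][0];print('handle',len(u),c,w)
# change maps against the start pictures
for a,b in(('top0','t9'),('scene0','s9')):
    d=cv2.absdiff(np.load('pics/%s.npz'%a)['im'],np.load('pics/%s.npz'%b)['im']).max(2)
    n,l,st,ce=cv2.connectedComponentsWithStats(cv2.dilate((d>45).astype(np.uint8),np.ones((3,3))))
    print(b,[st[i].tolist() for i in range(1,n) if st[i,4]>25])
s=bot.read_state();print(s['position'],s['force'],s['qvel'])
E
```

```text
time_s: 24.25
position: [0.3981, 0.0981, 0.2492]
tcp_rot: [[-0.96, -0.279, -0.001], [-0.279, 0.96, -0.001], [0.001, -0.001, -1.0]]
force: [-0.3, -0.3, -0.2]
opening: 1.003
grasp_force: 0.0
handle 203 [ 0.4465 -0.0541] [-0.9581 -0.2863]
t9 [[175, 155, 44, 91, 2571], [293, 200, 12, 26, 129], [152, 241, 187, 159, 13209], [296, 240, 139, 76, 4404], [0, 298, 108, 102, 7101], [277, 375, 26, 11, 113], [313, 378, 6, 8, 36], [312, 387, 27, 13, 222]]
s9 [[0, 0, 107, 176, 12784], [101, 0, 42, 30, 821], [163, 0, 83, 153, 5752], [252, 139, 24, 27, 330], [231, 142, 27, 22, 286], [194, 151, 49, 37, 877], [9, 174, 6, 7, 30], [9, 177, 27, 24, 207], [96, 185, 27, 57, 933], [125, 190, 58, 83, 2009], [84, 193, 14, 30, 186], [0, 206, 34, 44, 740], [35, 207, 33, 15, 132], [50, 215, 13, 10, 74], [233, 239, 102, 161, 6579], [38, 242, 60, 26, 452], [0, 246, 17, 4, 54], [119, 249, 66, 76, 1779], [32, 252, 5, 7, 26], [46, 288, 7, 11, 43], [59, 339, 8, 4, 26], [25, 345, 65, 54, 2246]]
[0.397  0.0983 0.2481] [ 0.9554 -0.0064  0.3188] [-3.4357  1.1234 -1.5206 -1.0251 -0.9658 -0.8666]
```

```bash
python3 -m handwheel '[{"xyz":[0,0,0],"delta_rot":[0,0,0],"hand":-1},{"xyz":[0,0,0],"delta_rot":[0,0,0],"hand":-1},{"xyz":[0,0,0],"delta_rot":[0,0,0],"hand":-1},{"xyz":[0,0,0],"delta_rot":[0,0,0],"hand":-1},{"xyz":[0,0,0],"delta_rot":[0,0,0],"hand":-1}]'
python3 -c "
from rig import workorder
print(workorder.hand_in())"
```

```text
time_s: 25.02
position: [0.3987, 0.0962, 0.2479]
tcp_rot: [[-0.96, -0.279, -0.004], [-0.279, 0.96, -0.001], [0.004, 0.0, -1.0]]
force: [0.2, 0.3, 0.1]
opening: 0.998
grasp_force: 0.0
the job is handed in; nothing more can be done
None
```

I handed the job in at 25 s: the tray is home with the dog up behind it, the reset button stayed in by feel (about 7 N peak reading), and the screwdriver is back on the bench where it lay; no verdict came back.

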